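# Load an angle bracket into a spring-leaf drill jig

### The job

Load the angle bracket into the drill jig by pushing alone, without picking it up: with one fingertip lift the jig's spring-closed leaf by its yellow rolled lip and hold it up while the other fingertip pushes the bracket, by its upright leg, along the channel under the leaf until it is fully home against the red end stop. Only then let the leaf down so that its drill bush rests on the bracket, and move clear. Leave the other things on the bench where they are.

Things in the scene. Friction and masses are not known exactly. Their poses are not given: they have to be found in the camera images.
- jig: Leaf drill jig fixed to the bench. Origin on the bench under it; y is the feed direction, z up, -x the open front with the leaf's lip. Sizes in mm in this frame: dark bed plate x -65..65, y -170..130, top z 12. On it a 62 wide channel along y: fence 12 high, face at x 25, y -150..85; front guide 10 high, face at x -37, 9 thick, y -60..85, with a slanting lead-in from y -105.
- leaf (a joint): Leaf angle (rad): 0 closed on the empty jig, grows as the lip rises, limit 1.2. Hinge along jig y at x 48, z 52 mm. Flat blue plate 4 mm thick, y 12..115, x -12..54, underside 34 mm over the bed when closed, lip along its front. A spring and its weight always close it: 4 to 6 N up at the lip hold it open. From 0.15 up the bush clears the bracket; resting on the bracket it reads about 0.09.
- stop_face (a point): Foot of the red end stop's face, at jig x -6, y 60, z 12 mm (bed level); jig axes. The stop is 12 mm high, 40 mm wide (x -28..12) and 20 mm thick.
- lip_near (a point): Centre of the near end (towards the incoming bracket) of the yellow rolled lip, a straight rod 8 mm thick and 103 mm long on the leaf's front edge; moves with the leaf. Closed: jig x -12, y 12, z 48 mm, i.e. 32 mm free height between the bed and the rod.
- lip_far (a point): Centre of the other end of the rolled lip; closed: jig x -12, y 115, z 48 mm. Moves with the leaf.
- bush (a point): Centre of the lower end of the drill bush, on the leaf; closed: jig x 14, y 26, z 15 mm, 3 mm over the bed, so the bracket cannot pass under it. The bush is 12 mm thick and hangs 31 mm below the leaf.
- bed_home (a point): Point on the bed, fixed in the jig at x -6, y 30, z 12 mm, with the jig's axes: where the bracket's origin lies when it is home (the channel leaves it 1 mm either way in x).
- bracket: Galvanised steel angle, 0.23 to 0.37 kg, standing on the jig's bed in front of the channel. Base leg 60 x 60 x 6 mm flat on the bed; origin: centre of its underside. Upright leg 60 mm wide (x), 6 mm thick, 50 mm high along its -y end (y -30..-24). It is pushed towards its own +y; its axes run roughly like the jig's. Its faces and the jig's are smooth and lightly oiled (friction about 0.25).
- push_face (a point): On the bracket: middle of the rear (-y) face of the upright leg, 25 mm above its underside.
- pipe_piece: Bystander: piece of zinc pipe standing on end, 76 mm diameter, 110 mm high; origin at the centre of its foot. Loose.
- flux_bottle: Bystander: white flux bottle, 56 mm diameter, 130 mm high, red cap; origin at the centre of its foot. Loose.
- hammer: Bystander: hammer lying behind the jig; origin under its middle. Loose.
There are look-alikes about, which are no part of the job. Of the things that look like the bracket, the middle-sized one is meant.

How it is judged:
By the outcome, as a careful person would: the job done as asked, in the order asked, and still so for the second after the job is handed in, with the robot touching nothing.
It also fails if it takes over 43 s, if anything falls off the work surface, if the arm or the gripper's body presses on something with over 40 N, if the wrist force passes 120 N, or if a joint passes its speed limit or range.

### The arm

A 7-joint arm with a two-finger parallel gripper is mounted at the origin on the work surface. World frame = base frame: x ahead of the robot, y to its left, z up, the work surface at z = 0. Lengths are in m, angles in rad, forces in N, time in s.
With the tool pointing down it reaches from about 0.4 to 0.85 m from the base axis. Payload 10.4 kg.
Tool frame: the origin (TCP) lies on the centre line of the jaws, within the pads' length; the fingertips stand 11 mm ahead of it and the grasp point (between the pads) lies 8 mm behind it (manip.finger_overhang is the distance from the TCP to the fingertips, in m); z points along the fingers, y is the line along which they close (so a half turn about z gives the same grasp; the last joint's range is limited). The gripper opens to 85 mm and grips with 20 to 120 N. Pads are 22 mm wide; open, the fingers measure 114 mm over their backs; the gripper's body (76 mm by 85 mm) begins 54 mm behind the grasp point. The pads swing forward as they close: fully open they stand 13 mm farther back than shut.
Start: joints at [1.278, 0.332, -0.065, 1.46, 0.022, 1.35, -0.088], TCP at [0.167, -0.602, 0.242] pointing down, gripper open.
Joint ranges: [-2.6, 2.6], [-0.5, 2.12], [-1.47, 1.34], [0.16, 2.42], [-1.27, 4.41], [0.06, 2.06], [-2.6, 2.6]. Speed limits (rad/s): [2.22, 2.22, 2.79, 2.79, 3.14, 3.14, 3.14].

### API

Orientations are given as a unit quaternion [x, y, z, w].
In Python, from workcell import manip, imaging, workorder gives the robot as it stands.
- The arm moves only by the tool jog_arm, never from a script. Its argument "deltas" is a list of rows, each an object with "gripper": the opening, from 0 (shut) to 1 (fully open); "offset": the shift along the tool's x, y, z in m, a list of three; "rotation": the turn, a rotation vector about the tool's x, y, z in degrees, a list of three. In form: [{"gripper": gripper, "offset": [tx, ty, tz], "rotation": [ax, ay, az]}, ...]. A call has 1 to 20 rows; each row shifts and turns the commanded pose from where the row before left it, along the tool's axes as they then stand; what a row does not reach is not made up. A row lasts 1/10 s, in which the tool goes at most 50 mm and 8.59 degrees, less where a joint would pass 70% of its speed; a pose out of reach is approached as far as the arm can. A call with a gripper value outside its range is refused whole. The fingers move at their own pace and stop on an object; "newtons" is the grip in N (left out, the last holds). Time passes only in rows, so rows that do not move let the fingers close. It gives the time, the measured TCP pose, the force, the opening and the grip force at its end, in the units of the state.
- manip.get_obs(): the state, without advancing time (a new reading comes with each control period).
- imaging.camera(name): name is "scene" or "side" or "wrist"; returns the picture (384x512x3 uint8, blue, green, red); there is no depth.
- imaging.camera_model(name): a dict with "camera_matrix" (3x3 intrinsics, pixels), "world_to_cam" (4x4, takes a point from world to camera coordinates); the wrist camera has in their place "hand_eye" (4x4, takes a point from camera to tool coordinates, whose origin is the TCP and whose axes are the flange's). Camera axes: x right, y up, looking along -z (the intrinsics and any distortion apply to the point x, -y, -z); pixel columns grow to the right and rows downward; lengths in m; the calibration is good to about 2 mm. A picture is of the moment at which its call begins: read the wrist's pose just before it. camera_model takes no time and is no camera call.
- workorder.hand_in(): hands the job in; it is judged then, once.
The state is a dict: "clock": time; "joint_pos": joint angles; "joint_velocities": joint speeds; "tau": joint torques, N m; "position": TCP position; "ee_rot": TCP orientation; "ft_force": force on the tool from outside, world axes, zero at the start; "torque": the same for the moment, N m; "grip_width": opening from 0.0 (shut) to 1.0 (fully open); "grasp_force": force on a finger pad.
Only numpy, scipy, OpenCV 4.12 (cv2) and the standard library are available. Lean on these libraries where they do the work, as an engineer would, in place of code of your own. Each camera call takes 0.05 s, during which the arm holds its last target. There are 200 camera calls.

## Working session

There is one attempt and no reset: what is moved stays moved. The work goes in short steps, Python scripts to look and compute and a tool call to move; the robot and the scene stay as the last step left them, time stands still between calls to the robot, and variables do not carry over. Pictures are saved under pics/ and viewed, at most 13 in all, crops included, and the job is handed in when it is done.

Besides the shell and the picture viewer there is one more tool, called by a JSON object that holds its "op" and its "data". jog_arm: Moves the arm, as the interface text tells. Its arguments: {"type":"object","properties":{"deltas":{"type":"array","items":{"type":"object","properties":{"gripper":{"type":"number"},"offset":{"type":"array","items":{"type":"number"}},"rotation":{"type":"array","items":{"type":"number"}}}}},"newtons":{"type":"number"}},"required":["deltas"]}

```bash
mkdir -p pics; ls
python3 - <<'E'
from workcell import manip, imaging, workorder
import cv2,numpy as np
np.set_printoptions(precision=4,suppress=True)
print(manip.get_obs(), manip.finger_overhang)
for n in ("scene","side","wrist"):
    im=imaging.camera(n); cv2.imwrite(f"pics/{n}0.png",im)
    m=imaging.camera_model(n); print(n,m)
a=cv2.imread("pics/scene0.png");b=cv2.imread("pics/side0.png")
E
```

```text
pics
{'clock': 0.0, 'joint_pos': array([ 1.2784,  0.3329, -0.0647,  1.4609,  0.0216,  1.3499, -0.0885]), 'joint_velocities': array([-0.0002,  0.0005,  0.0017, -0.0002, -0.001 , -0.0009,  0.0011]), 'tau': array([ -0.0016, -62.545 ,   0.0484, -39.1604,   0.0161,   0.01  ,
         0.    ]), 'position': array([ 0.1665, -0.602 ,  0.2415]), 'ee_rot': array([ 0.9909,  0.1345, -0.0001, -0.0007]), 'ft_force': array([-0.3479, -0.2068, -0.7534]), 'torque': array([-0.0104,  0.0359, -0.0065]), 'grasp_force': 0.0, 'grip_width': 0.9976361569605614} 0.011
scene {'camera_matrix': array([[407.3387,   0.    , 251.5012],
       [  0.    , 407.3387, 190.6343],
       [  0.    ,   0.    ,   1.    ]]), 'world_to_cam': array([[ 0.082 ,  0.9966,  0.0076, -0.0513],
       [-0.8196,  0.0631,  0.5694,  0.4378],
       [ 0.567 , -0.0529,  0.822 , -1.4274],
       [ 0.    ,  0.    ,  0.    ,  1.    ]])}
side {'camera_matrix': array([[418.6211,   0.    , 248.2905],
       [  0.    , 418.6211, 194.9938],
       [  0.    ,   0.    ,   1.    ]]), 'world_to_cam': array([[ 0.9892, -0.1462, -0.0013, -0.5608],
       [ 0.1093,  0.7334,  0.671 , -0.0956],
       [-0.0972, -0.6639,  0.7415, -1.08  ],
       [ 0.    ,  0.    ,  0.    ,  1.    ]])}
wrist {'camera_matrix': array([[319.2951,   0.    , 246.3221],
       [  0.    , 319.2951, 190.2707],
       [  0.    ,   0.    ,   1.    ]]), 'hand_eye': array([[ 0.0004,  0.9652,  0.2614,  0.0658],
       [ 1.    , -0.0006,  0.001 , -0.0004],
       [ 0.0011,  0.2614, -0.9652, -0.1316],
       [ 0.    ,  0.    ,  0.    ,  1.    ]])}
```

View pics/scene0.png

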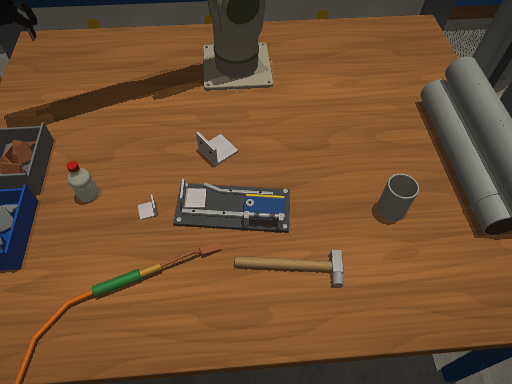

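View pics/side0.png

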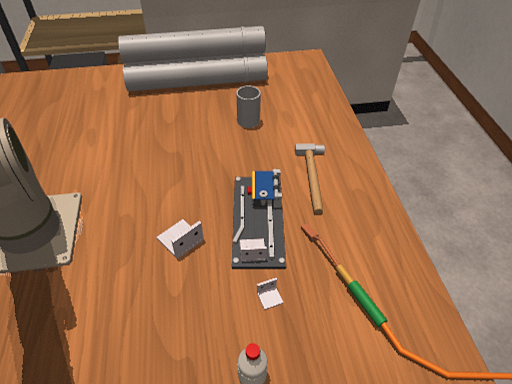

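```bash
cat > h.py <<'E'
from workcell import manip, imaging, workorder
import cv2,numpy as np
from scipy.spatial.transform import Rotation as R
np.set_printoptions(precision=4,suppress=True)
def cam(n,obs=None):
    m=imaging.camera_model(n);K=m["camera_matrix"]
    if n=="wrist":
        o=obs;T=np.eye(4);T[:3,:3]=R.from_quat(o["ee_rot"]).as_matrix();T[:3,3]=o["position"]
        return K,np.linalg.inv(T@m["hand_eye"])
    return K,m["world_to_cam"]
def ray(c,uv):
    K,W=c;uv=np.atleast_2d(uv).astype(float)
    d=np.c_[(uv-K[:2,2])/[K[0,0],K[1,1]],np.ones(len(uv))]*[1,-1,-1]
    return -W[:3,:3].T@W[:3,3],d@W[:3,:3]
def onz(c,uv,z):
    o,d=ray(c,uv);return o+d*((z-o[2])/d[:,2])[:,None]
def proj(c,P):
    K,W=c;P=np.atleast_2d(P);p=(P@W[:3,:3].T+W[:3,3])*[1,-1,-1]
    p=p@K.T;return p[:,:2]/p[:,2:]
E
python3 - <<'E'
from h import *
print([x for x in dir(manip) if x[0]!='_'],[x for x in dir(imaging) if x[0]!='_'])
for n,box in (("scene",(165,170,300,240)),("side",(225,165,295,275))):
    im=cv2.imread(f"pics/{n}0.png");x0,y0,x1,y1=box
    c=im[y0:y1,x0:x1]
    s=5
    cv2.imwrite(f"pics/{n}0c.png",cv2.resize(c,None,fx=s,fy=s,interpolation=cv2.INTER_CUBIC))
    hsv=cv2.cvtColor(im,cv2.COLOR_BGR2HSV)
    # bed + everything non-wood: wood is brown saturated
    m=((hsv[...,2]<100)&(hsv[...,1]<100)).astype(np.uint8);M=np.zeros_like(m);M[y0:y1,x0:x1]=m[y0:y1,x0:x1]
    M=cv2.morphologyEx(M,cv2.MORPH_CLOSE,np.ones((5,5)))
    cs=max(cv2.findContours(M,0,2)[0],key=cv2.contourArea)
    q=cv2.approxPolyDP(cv2.convexHull(cs),4,True)[:,0]
    print(n,q.tolist());print(onz(cam(n),q,.012))
    y=((abs(hsv[...,0].astype(int)-27)<6)&(hsv[...,1]>150)&(hsv[...,2]>100)).astype(np.uint8);Y=np.zeros_like(y);Y[y0:y1,x0:x1]=y[y0:y1,x0:x1]
    p=np.argwhere(Y)[:,::-1];print("yellow",len(p),p.min(0),p.max(0))
E
```

```text
['MotionError', 'finger_overhang', 'get_obs'] ['camera', 'camera_model']
scene [[289, 190], [288, 231], [173, 223], [184, 180]]
[[ 0.5488  0.1089  0.012 ]
 [ 0.6751  0.0893  0.012 ]
 [ 0.6287 -0.2035  0.012 ]
 [ 0.4929 -0.1769  0.012 ]]
yellow 70 [246 194] [284 197]
side [[250, 177], [281, 197], [284, 268], [232, 268], [235, 180]]
[[ 0.587   0.102   0.012 ]
 [ 0.6593  0.0137  0.012 ]
 [ 0.6216 -0.2093  0.012 ]
 [ 0.4996 -0.1911  0.012 ]
 [ 0.5431  0.0965  0.012 ]]
yellow 27 [253 171] [253 197]
```

View pics/scene0c.png

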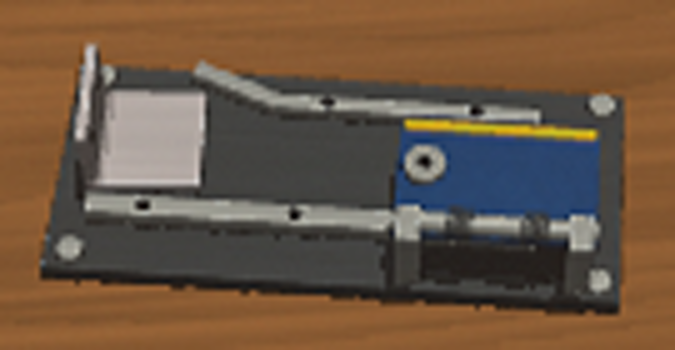

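```bash
cat >> h.py <<'E'
def plan(pos,rot,n,o=None,start=None):
    """one row's tool-axes delta for moving straight to (pos,rot): rotation spread evenly, shifts recomputed"""
    if start is None:
        o=o or manip.get_obs();p=o["position"];r=R.from_quat(o["ee_rot"])
    else: p,r=start
    w=(r.inv()*rot).as_rotvec();rows=[]
    for i in range(n):
        rr=r*R.from_rotvec(w*i/n)
        rows.append((np.round(rr.inv().apply((np.array(pos)-p)/n),4).tolist(),np.round(np.degrees(w/n),2).tolist()))
    return rows
E
python3 - <<'E'
from h import *
a=np.radians(-9.8)
X=np.array([np.cos(a),np.sin(a),0]);Y=np.cross([0,0,-1],X)
for r in plan([.6,-.05,.25],R.from_matrix(np.c_[X,Y,[0,0,-1]]),18):print(r)
E
```

```text
([0.0314, -0.0231, -0.0004], [-0.0, 0.0, 1.4])
([0.0308, -0.0239, -0.0004], [-0.0, 0.0, 1.4])
([0.0302, -0.0247, -0.0004], [-0.0, 0.0, 1.4])
([0.0296, -0.0254, -0.0004], [-0.0, 0.0, 1.4])
([0.029, -0.0261, -0.0004], [-0.0, 0.0, 1.4])
([0.0283, -0.0268, -0.0004], [-0.0, 0.0, 1.4])
([0.0277, -0.0275, -0.0004], [-0.0, 0.0, 1.4])
([0.027, -0.0282, -0.0004], [-0.0, 0.0, 1.4])
([0.0263, -0.0288, -0.0004], [-0.0, 0.0, 1.4])
([0.0256, -0.0294, -0.0004], [-0.0, 0.0, 1.4])
([0.0248, -0.0301, -0.0004], [-0.0, 0.0, 1.4])
([0.0241, -0.0307, -0.0004], [-0.0, 0.0, 1.4])
([0.0233, -0.0312, -0.0005], [-0.0, 0.0, 1.4])
([0.0226, -0.0318, -0.0005], [-0.0, 0.0, 1.4])
([0.0218, -0.0324, -0.0005], [-0.0, 0.0, 1.4])
([0.021, -0.0329, -0.0005], [-0.0, 0.0, 1.4])
([0.0202, -0.0334, -0.0005], [-0.0, 0.0, 1.4])
([0.0193, -0.0339, -0.0005], [-0.0, 0.0, 1.4])
```

{"op": "jog_arm", "data": {"deltas": [{"gripper":1,"offset":[0.031,-0.023,0],"rotation":[0,0,1.4]},{"gripper":1,"offset":[0.031,-0.024,0],"rotation":[0,0,1.4]},{"gripper":1,"offset":[0.03,-0.025,0],"rotation":[0,0,1.4]},{"gripper":1,"offset":[0.03,-0.025,0],"rotation":[0,0,1.4]},{"gripper":1,"offset":[0.029,-0.026,0],"rotation":[0,0,1.4]},{"gripper":1,"offset":[0.028,-0.027,0],"rotation":[0,0,1.4]},{"gripper":1,"offset":[0.028,-0.027,0],"rotation":[0,0,1.4]},{"gripper":1,"offset":[0.027,-0.028,0],"rotation":[0,0,1.4]},{"gripper":1,"offset":[0.026,-0.029,0],"rotation":[0,0,1.4]},{"gripper":1,"offset":[0.026,-0.029,0],"rotation":[0,0,1.4]},{"gripper":1,"offset":[0.025,-0.03,0],"rotation":[0,0,1.4]},{"gripper":1,"offset":[0.024,-0.031,0],"rotation":[0,0,1.4]},{"gripper":1,"offset":[0.023,-0.031,-0.001],"rotation":[0,0,1.4]},{"gripper":1,"offset":[0.023,-0.032,-0.001],"rotation":[0,0,1.4]},{"gripper":1,"offset":[0.022,-0.032,-0.001],"rotation":[0,0,1.4]},{"gripper":1,"offset":[0.021,-0.033,-0.001],"rotation":[0,0,1.4]},{"gripper":1,"offset":[0.02,-0.033,-0.001],"rotation":[0,0,1.4]},{"gripper":1,"offset":[0.019,-0.034,-0.001],"rotation":[0,0,1.4]},{"gripper":1,"offset":[0,0,0],"rotation":[0,0,0]},{"gripper":1,"offset":[0,0,0],"rotation":[0,0,0]}]}}

```text
clock: 2.15
position: [0.6, -0.0503, 0.2477]
ee_rot: [0.996, -0.084, -0.0, -0.0]
ft_force: [0.2, -0.4, 0.1]
grip_width: 0.998
grasp_force: 0.0
```

Run:
```python
from h import *
import pickle
o=manip.get_obs();im=imaging.camera("wrist");cv2.imwrite("pics/w1.png",im);pickle.dump(o,open("o1.pkl","wb"))
cv2.imwrite("pics/w1b.png",cv2.resize(im,(800,600),interpolation=cv2.INTER_CUBIC))
print(o["clock"],o["position"],o["ee_rot"])
```

```text
2.15 [ 0.6    -0.0503  0.2477] [ 0.9965 -0.0839 -0.0005 -0.0001]
```

View pics/w1b.png

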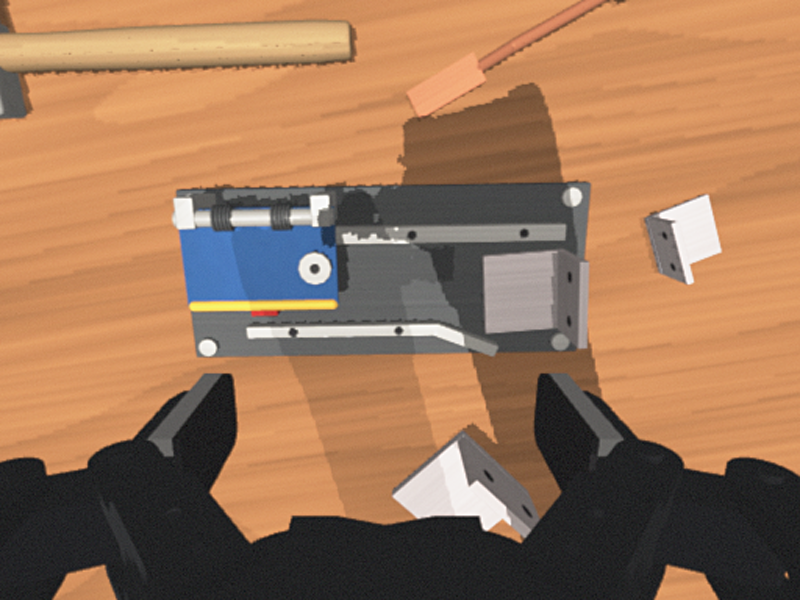

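Run:
```python
from h import *
import pickle
o=pickle.load(open("o1.pkl","rb"));c=cam("wrist",o);s=.64
print("plate",onz(c,np.array([[177,190],[590,183],[578,348],[196,356]])*s,.012))
im=cv2.imread("pics/w1.png");h=cv2.cvtColor(im,cv2.COLOR_BGR2HSV)
Y=((abs(h[...,0].astype(int)-27)<6)&(h[...,1]>170)&(h[...,2]>120)).astype(np.uint8)
k=max(cv2.findContours(Y,0,1)[0],key=cv2.contourArea);r=cv2.minAreaRect(k);bx=cv2.boxPoints(r)
i=np.argsort(bx[:,0]);far=bx[i[:2]].mean(0);near=bx[i[2:]].mean(0)
L=onz(c,[far,near],.050);print("lip far,near",L,np.linalg.norm(L[0]-L[1]))
d=(L[0]-L[1])[:2];d/=np.linalg.norm(d);print("yaw(deg) of y axis from world y",np.degrees(np.arctan2(-d[0],d[1])))
y=np.array([*d,0]);x=np.array([d[1],-d[0],0])
J=L.mean(0)*[1,1,0]+.012*x-.0635*y
print("jig origin",J)
def tj(P):P=np.atleast_2d(P)-J;return np.c_[P@x,P@y,P[:,2]]*1000
print("plate in jig",tj(onz(c,np.array([[177,190],[590,183],[578,348],[196,356]])*s,.012)))
print("bracket base top",tj(onz(c,np.array([[483,257],[557,251],[558,330],[485,333]])*s,.018)))
print("bracket leg top rear",tj(onz(c,np.array([[586,262],[587,348]])*s,.062)))
print("big one",tj(onz(c,np.array([[393,497],[464,432],[540,530]])*s,.006)),tj(onz(c,np.array([[464,432],[540,530]])*s,.07)))
print("stop red corner",tj(onz(c,np.array([[252,314],[280,314]])*s,.024)))
sc=cam("scene");print("big scene",tj(onz(sc,[[196,133],[215,164],[238,149]],.0)),tj(onz(sc,[[196,133]],.06)))
for z in (-.002,.005,.011):
    T=o["position"]+R.from_quat(o["ee_rot"]).apply([[-.011,.0425,z],[.011,.0425,z],[.011,-.0425,z]]);print(z,proj(c,T)/s)
pickle.dump((J,x,y),open("jig.pkl","wb"))
```

```text
plate [[ 0.6704  0.0905  0.012 ]
 [ 0.6257 -0.2034  0.012 ]
 [ 0.5005 -0.1865  0.012 ]
 [ 0.5438  0.1109  0.012 ]]
lip far,near [[0.5812 0.0269 0.05  ]
 [0.5812 0.0269 0.05  ]] 0.0
yaw(deg) of y axis from world y nan
jig origin [nan nan  0.]
plate in jig [[nan nan 12.]
 [nan nan 12.]
 [nan nan 12.]
 [nan nan 12.]]
bracket base top [[nan nan 18.]
 [nan nan 18.]
 [nan nan 18.]
 [nan nan 18.]]
bracket leg top rear [[nan nan 62.]
 [nan nan 62.]]
big one [[nan nan  6.]
 [nan nan  6.]
 [nan nan  6.]] [[nan nan 70.]
 [nan nan 70.]]
stop red corner [[nan nan 24.]
 [nan nan 24.]]
big scene [[nan nan -0.]
 [nan nan  0.]
 [nan nan -0.]] [[nan nan 60.]]
-0.002 [[532.0157 434.9422]
 [538.1273 364.6334]
 [233.967  364.3864]]
0.005 [[525.5002 422.7976]
 [531.0723 355.2602]
 [240.9687 355.0306]]
0.011 [[520.3598 413.2161]
 [525.5246 347.8894]
 [246.4749 347.6731]]<stdin>:10: RuntimeWarning: invalid value encountered in divide
```

Run:
```python
from h import *
import pickle
o=pickle.load(open("o1.pkl","rb"));c=cam("wrist",o);s=.64
P=onz(c,np.array([[177,190],[590,183],[578,348],[196,356]])*s,.012)
im=cv2.imread("pics/w1.png");h=cv2.cvtColor(im,cv2.COLOR_BGR2HSV)
print(h[195,165:172].tolist(),h[193:199,160].tolist())
Y=((abs(h[...,0].astype(int)-25)<7)&(h[...,1]>170)&(h[...,2]>150)).astype(np.uint8);Y[:188]=0;Y[202:]=0
Y[:,:110]=0;Y[:,230:]=0
pts=np.argwhere(Y)[:,::-1].astype(np.float32);print(len(pts))
r=cv2.minAreaRect(pts);bx=cv2.boxPoints(r)
i=np.argsort(bx[:,0]);far=bx[i[:2]].mean(0);near=bx[i[2:]].mean(0);print(far,near)
L=onz(c,[far,near],.050);print("lip far,near",L,np.linalg.norm(L[0]-L[1]))
d=(L[0]-L[1])[:2];d/=np.linalg.norm(d);yl=np.arctan2(-d[0],d[1])
e=(P[0]-P[1]+P[3]-P[2])[:2];yp=np.arctan2(-e[0],e[1]);print("yaw lip,plate",np.degrees([yl,yp]))
a=(yl+3*yp)/4;y=np.array([-np.sin(a),np.cos(a),0]);x=np.array([y[1],-y[0],0])
print("origin by plate",P.mean(0)+.02*y,"by lip",L.mean(0)+.012*x-.0635*y)
J=(P.mean(0)+.02*y+L.mean(0)+.012*x-.0635*y)/2*[1,1,0]
def tj(P):P=np.atleast_2d(P)-J;return np.c_[P@x,P@y,P[:,2]]*1000
print("plate in jig",tj(P))
print("bracket base top",tj(onz(c,np.array([[483,257],[557,251],[558,330],[485,333]])*s,.018)))
print("bracket leg top rear",tj(onz(c,np.array([[586,262],[587,348]])*s,.062)))
print("big one",tj(onz(c,np.array([[393,497],[464,432],[540,530]])*s,.006)),tj(onz(c,np.array([[464,432],[540,530]])*s,.07)))
sc=cam("scene");print("big scene",tj(onz(sc,[[196,133],[215,164],[238,149]],.0)),tj(onz(sc,[[196,133]],.06)))
pickle.dump((J,x,y),open("jig.pkl","wb"));print(J,np.degrees(a))
```

```text
[[27, 153, 247], [27, 152, 247], [27, 151, 247], [27, 152, 247], [27, 152, 247], [27, 152, 247], [27, 152, 247]] [[21, 171, 241], [24, 168, 246], [27, 153, 247], [26, 154, 247], [25, 163, 246], [21, 161, 239]]
61
[151.0587 195.6431] [214.9827 194.2226]
lip far,near [[ 0.5877  0.0562  0.05  ]
 [ 0.5778 -0.0119  0.05  ]] 0.0687428835878618
yaw lip,plate [-8.2605 -8.4722]
origin by plate [ 0.588  -0.0273  0.012 ] by lip [ 0.5853 -0.0424  0.05  ]
plate in jig [[  64.4615  136.2522   12.    ]
 [  63.2466 -160.949    12.    ]
 [ -63.0636 -162.5646   12.    ]
 [ -63.7263  137.9636   12.    ]]
bracket base top [[  12.0527  -84.6848   18.    ]
 [  15.4016 -138.667    18.    ]
 [ -45.7146 -143.6954   18.    ]
 [ -47.0116  -88.0409   18.    ]]
bracket leg top rear [[  15.841  -142.7865   62.    ]
 [ -43.5381 -148.5104   62.    ]]
big one [[-200.6776  -15.2736    6.    ]
 [-138.5712  -75.7195    6.    ]
 [-237.3281 -145.2147    6.    ]] [[-100.8799  -65.2351   70.    ]
 [-182.705  -122.8154   70.    ]]
big scene [[-259.516  -148.8506   -0.    ]
 [-143.58    -77.0062    0.    ]
 [-204.8602  -15.4822   -0.    ]] [[-204.9038 -134.7289   60.    ]]
[ 0.5867 -0.0349  0.    ] -8.419307487154452
```

```bash
cat >> h.py <<'E'
import pickle
def jig(): return pickle.load(open("jig.pkl","rb"))
def tw(p):
    J,x,y=jig();p=np.array(p)/1000.;return J+x*p[0]+y*p[1]+np.array([0,0,p[2]])
def tj(P):
    J,x,y=jig();P=np.atleast_2d(P)-J;return np.c_[P@x,P@y,P[:,2]]*1000
def tool(tilt,yaw=0,roll=0):
    """tilt below horizontal (deg); yaw about z; roll about jig x, + raises the +y finger"""
    J,x,y=jig();B=R.from_matrix(np.c_[x,y,[0,0,1]])
    t=np.radians(tilt);z=np.array([np.cos(t),0,-np.sin(t)]);X=np.array([np.sin(t),0,np.cos(t)])
    return B*R.from_euler("z",yaw,degrees=True)*R.from_euler("x",roll,degrees=True)*R.from_matrix(np.c_[X,np.cross(z,X),z])
E
python3 - <<'E'
from h import *
o=pickle.load(open("o1.pkl","rb"));c=cam("wrist",o);s=.64
P=onz(c,np.array([[177,190],[590,183],[578,348],[196,356]])*s,.012)
im=cv2.imread("pics/w1.png");h=cv2.cvtColor(im,cv2.COLOR_BGR2HSV)
Y=((abs(h[...,0].astype(int)-25)<6)&(h[...,1]>110)&(h[...,2]>190)).astype(np.uint8);Y[:190]=0;Y[202:]=0;Y[:,:119]=0;Y[:,220:]=0
bx=cv2.boxPoints(cv2.minAreaRect(np.argwhere(Y)[:,::-1].astype(np.float32)))
i=np.argsort(bx[:,0]);L=onz(c,[bx[i[:2]].mean(0),bx[i[2:]].mean(0)],.050);print(bx,np.linalg.norm(L[0]-L[1]))
a=np.radians(-8.5);y=np.array([-np.sin(a),np.cos(a),0]);x=np.array([y[1],-y[0],0])
A=P.mean(0)+.02*y;Bq=L.mean(0)+.012*x-.0635*y;print(A,Bq)
J=(A+Bq)/2*[1,1,0];pickle.dump((J,x,y),open("jig.pkl","wb"));print(J)
print(tj(P),tj(onz(c,np.array([[483,257],[557,251],[558,330],[485,333]])*s,.018)),tj(onz(c,np.array([[586,262],[587,348]])*s,.062)))
print(o["joint_pos"])
b=45;T=tw([-13.5-60,-117.5,24+60]);print(T)
for r in plan(T,tool(45),15,o):print(r)
E
```

```text
[[120.9322 193.0702]
 [214.9388 191.4494]
 [215.0368 197.1373]
 [121.0303 198.7581]] 0.10110617507809055
[ 0.588  -0.0273  0.012 ] [ 0.5877 -0.0265  0.05  ]
[ 0.5879 -0.0269  0.    ]
[[  64.2428  128.2613   12.    ]
 [  63.4465 -168.9413   12.    ]
 [ -62.8613 -170.7348   12.    ]
 [ -63.9473  129.7922   12.    ]] [[  12.1452  -92.7492   18.    ]
 [  15.5701 -146.7267   18.    ]
 [ -45.539  -151.8412   18.    ]
 [ -46.9143  -96.1886   18.    ]] [[  16.0153 -150.8456   62.    ]
 [ -43.3557 -156.6531   62.    ]]
[ 0.4293  0.3262 -0.5286  1.4938  0.1654  1.3672 -1.8488]
[ 0.4978 -0.1322  0.084 ]
([-0.0058, 0.0065, 0.0109], [0.03, 3.0, -0.07])
([-0.0064, 0.0065, 0.0106], [0.03, 3.0, -0.07])
([-0.0069, 0.0065, 0.0102], [0.03, 3.0, -0.07])
([-0.0075, 0.0065, 0.0099], [0.03, 3.0, -0.07])
([-0.008, 0.0065, 0.0095], [0.03, 3.0, -0.07])
([-0.0085, 0.0065, 0.009], [0.03, 3.0, -0.07])
([-0.0089, 0.0065, 0.0086], [0.03, 3.0, -0.07])
([-0.0094, 0.0065, 0.0081], [0.03, 3.0, -0.07])
([-0.0098, 0.0065, 0.0076], [0.03, 3.0, -0.07])
([-0.0102, 0.0065, 0.007], [0.03, 3.0, -0.07])
([-0.0106, 0.0065, 0.0065], [0.03, 3.0, -0.07])
([-0.0109, 0.0065, 0.0059], [0.03, 3.0, -0.07])
([-0.0112, 0.0064, 0.0054], [0.03, 3.0, -0.07])
([-0.0115, 0.0064, 0.0048], [0.03, 3.0, -0.07])
([-0.0117, 0.0064, 0.0041], [0.03, 3.0, -0.07])
```

{"op": "jog_arm", "data": {"deltas": [{"gripper":1,"offset":[-0.006,0.0065,0.011],"rotation":[0,3,-0.07]},{"gripper":1,"offset":[-0.0065,0.0065,0.0105],"rotation":[0,3,-0.07]},{"gripper":1,"offset":[-0.007,0.0065,0.01],"rotation":[0,3,-0.07]},{"gripper":1,"offset":[-0.0075,0.0065,0.01],"rotation":[0,3,-0.07]},{"gripper":1,"offset":[-0.008,0.0065,0.0095],"rotation":[0,3,-0.07]},{"gripper":1,"offset":[-0.0085,0.0065,0.009],"rotation":[0,3,-0.07]},{"gripper":1,"offset":[-0.009,0.0065,0.0085],"rotation":[0,3,-0.07]},{"gripper":1,"offset":[-0.0095,0.0065,0.008],"rotation":[0,3,-0.07]},{"gripper":1,"offset":[-0.01,0.0065,0.0075],"rotation":[0,3,-0.07]},{"gripper":1,"offset":[-0.01,0.0065,0.007],"rotation":[0,3,-0.07]},{"gripper":1,"offset":[-0.0105,0.0065,0.0065],"rotation":[0,3,-0.07]},{"gripper":1,"offset":[-0.011,0.0065,0.006],"rotation":[0,3,-0.07]},{"gripper":1,"offset":[-0.011,0.0065,0.0055],"rotation":[0,3,-0.07]},{"gripper":1,"offset":[-0.0115,0.0065,0.005],"rotation":[0,3,-0.07]},{"gripper":1,"offset":[-0.0115,0.0065,0.004],"rotation":[0,3,-0.07]},{"gripper":1,"offset":[0,0,0],"rotation":[0,0,0]}]}}

```text
clock: 3.8
position: [0.5078, -0.1219, 0.1024]
ee_rot: [0.938, -0.068, 0.339, 0.023]
ft_force: [-0.6, -0.8, -0.1]
grip_width: 1.003
grasp_force: 0.0
```

Run:
```python
from h import *
o=manip.get_obs();print(o["clock"],tj(o["position"]),o["joint_pos"],o["ft_force"])
print((R.from_quat(o["ee_rot"]).inv()*tool(45)).as_rotvec(degrees=True))
im=imaging.camera("side");cv2.imwrite("pics/s2.png",cv2.resize(im[130:290,130:350],None,fx=3.5,fy=3.5,interpolation=cv2.INTER_CUBIC))
print(plan(tw([-13.5,-117.5,24]),tool(45),8,o)[0])
```

```text
3.8 [[ -65.1671 -105.8284  102.3556]] [ 0.8555 -0.0589 -0.6751  2.41   -0.5792  0.1002 -0.9904] [-0.6079 -0.8067 -0.1113]
[-0.315   5.2831  0.0848]
([-0.0013, 0.0015, 0.0117], [-0.04, 0.66, 0.01])
```

View pics/s2.png

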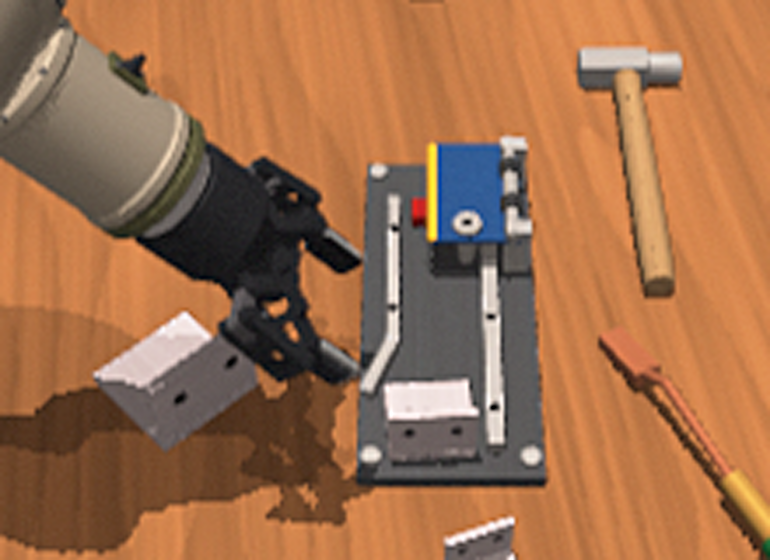

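Run:
```python
from h import *
o=manip.get_obs();t=tool(50);r=R.from_quat(o["ee_rot"])
p1=tj(o["position"])[0]+[0,-14,0]
a=plan(tw(p1),t,3,o);print(a)
for r in plan(tw([-15.5,-119.5,24.5]),t,10,start=(tw(p1),t))[:1]:print(r)
```

```text
[([-0.0, 0.0047, -0.0], [-0.1, 0.09, 0.03]), ([-0.0, 0.0047, -0.0], [-0.1, 0.09, 0.03]), ([-0.0, 0.0047, -0.0], [-0.1, 0.09, 0.03])]
([-0.0012, -0.0, 0.0092], [0.0, 0.0, 0.0])
```

{"op": "jog_arm", "data": {"deltas": [{"gripper":1,"offset":[0,0.005,0],"rotation":[0,0,0]},{"gripper":1,"offset":[0,0.005,0],"rotation":[0,0,0]},{"gripper":1,"offset":[0,0.004,0],"rotation":[0,0,0]},{"gripper":1,"offset":[-0.001,0,0.009],"rotation":[0,0,0]},{"gripper":1,"offset":[-0.001,0,0.009],"rotation":[0,0,0]},{"gripper":1,"offset":[-0.001,0,0.009],"rotation":[0,0,0]},{"gripper":1,"offset":[0,0,0],"rotation":[0,0,0]}]}}

```text
clock: 4.55
position: [0.5204, -0.137, 0.0854]
ee_rot: [0.939, -0.065, 0.336, 0.019]
ft_force: [0.4, 0.2, -0.8]
grip_width: 1.001
grasp_force: 0.0
```

```bash
cat > st.py <<'E'
from h import *
o=manip.get_obs();M=R.from_quat(o["ee_rot"]);J,x,y=jig()
B=R.from_matrix(np.c_[x,y,[0,0,1]]);z=B.inv().apply(M.apply([0,0,1]));yy=B.inv().apply(M.apply([0,1,0]))
print("t",round(o["clock"],2),"jig",tj(o["position"])[0],"tilt",round(float(np.degrees(np.arcsin(-z[2]))),1),"toolz",z,"tooly",yy,"q",o["joint_pos"],"Fjig",B.inv().apply(o["ft_force"]),"grip",o["grip_width"])
E
python3 st.py
```

```text
t 4.55 jig [ -50.4756 -118.8376   85.3655] tilt 50.6 toolz [ 0.6344  0.0148 -0.7728] tooly [ 0.0136 -0.9999 -0.008 ] q [ 0.5983  0.0197 -0.3919  2.3909 -0.7753  0.0655 -0.7414] Fjig [ 0.3696  0.247  -0.8336] grip 1.001334998177481
```

{"op": "jog_arm", "data": {"deltas": [{"gripper":1,"offset":[-0.001,0,0.009],"rotation":[0,0,0]},{"gripper":1,"offset":[-0.001,0,0.009],"rotation":[0,0,0]},{"gripper":1,"offset":[-0.001,0,0.009],"rotation":[0,0,0]},{"gripper":1,"offset":[-0.001,0,0.009],"rotation":[0,0,0]},{"gripper":1,"offset":[-0.001,0,0.008],"rotation":[0,0,0]},{"gripper":1,"offset":[0,0,0],"rotation":[0,0,0]}]}}

```text
clock: 5.15
position: [0.5405, -0.1429, 0.0652]
ee_rot: [0.942, -0.065, 0.329, 0.014]
ft_force: [-0.5, 0.4, 0.3]
grip_width: 1.001
grasp_force: 0.0
```

```bash
python3 st.py
```

```text
t 5.15 jig [ -29.7051 -121.7397   65.1935] tilt 51.6 toolz [ 0.6206  0.0237 -0.7838] tooly [ 0.017  -0.9997 -0.0168] q [ 0.2539  0.0978 -0.0384  2.3569 -1.2645  0.0656 -0.2488] Fjig [-0.5881  0.3471  0.3139] grip 1.000813240717232
```

Run:
```python
from h import *
for r in plan(tw([-18,-119.5,23]),tool(60),8)[::7]:print(r)
```

```text
([-0.0021, -0.0002, 0.005], [-0.17, -1.05, 0.03])
([-0.0015, -0.0003, 0.0053], [-0.17, -1.05, 0.03])
```

{"op": "jog_arm", "data": {"deltas": [{"gripper":1,"offset":[0,0,0],"rotation":[0,-2,0]},{"gripper":1,"offset":[0,0,0],"rotation":[-0.3,-2,0]},{"gripper":1,"offset":[0,0,0],"rotation":[-0.3,-2,0]},{"gripper":1,"offset":[-0.001,0,0.005],"rotation":[-0.3,-1,0]},{"gripper":1,"offset":[-0.002,0,0.005],"rotation":[-0.3,-1,0.1]},{"gripper":1,"offset":[-0.002,-0.001,0.005],"rotation":[-0.1,-0.4,0.1]},{"gripper":1,"offset":[0,0,0],"rotation":[0,0,0]}]}}

```text
clock: 5.85
position: [0.5456, -0.1401, 0.0497]
ee_rot: [0.959, -0.068, 0.276, 0.016]
ft_force: [0.3, -1.2, 0.5]
grip_width: 1.002
grasp_force: 0.0
```

```bash
python3 st.py;  python3 - <<'E'
from h import *
for r in plan(tw([-18,-119.5,23]),tool(60),6)[::5]:print(r)
E
```

```text
t 5.85 jig [ -25.0695 -118.241    49.7383] tilt 57.9 toolz [ 0.5317  0.0105 -0.8469] tooly [ 0.0084 -0.9999 -0.0072] q [-0.1925  0.1464  0.4009  2.3006 -0.5521  0.1695 -1.0045] Fjig [ 0.4915 -1.153   0.514 ] grip 1.0017687480848254
([-0.0014, 0.0003, 0.0044], [-0.1, -0.35, 0.03])
([-0.0012, 0.0002, 0.0044], [-0.1, -0.35, 0.03])
```

{"op": "jog_arm", "data": {"deltas": [{"gripper":1,"offset":[-0.0014,0,0.0045],"rotation":[-0.1,-0.3,0]},{"gripper":1,"offset":[-0.0014,0,0.0045],"rotation":[-0.1,-0.3,0]},{"gripper":1,"offset":[-0.0014,0,0.0045],"rotation":[-0.1,-0.3,0]},{"gripper":1,"offset":[-0.0012,0,0.0045],"rotation":[-0.1,-0.3,0]},{"gripper":1,"offset":[-0.0012,0,0.0045],"rotation":[-0.1,-0.3,0]},{"gripper":1,"offset":[-0.0012,0,0.0045],"rotation":[-0.1,-0.3,0]},{"gripper":1,"offset":[0,0,0],"rotation":[0,0,0]}]}}

```text
clock: 6.55
position: [0.5532, -0.1411, 0.0225]
ee_rot: [0.963, -0.069, 0.261, 0.02]
ft_force: [0.7, -0.1, 1.1]
grip_width: 1.002
grasp_force: 0.0
```

```bash
python3 st.py;  python3 - <<'E'
from h import *
o=manip.get_obs();im=imaging.camera("side")[150:290,200:330];im2=imaging.camera("scene")[140:240,160:300]
a=cv2.resize(im,(0,0),fx=3,fy=3,interpolation=cv2.INTER_CUBIC);b=cv2.resize(im2,(0,0),fx=2.9,fy=2.9,interpolation=cv2.INTER_CUBIC)
H=max(a.shape[0],b.shape[0]);f=lambda q:np.pad(q,((0,H-q.shape[0]),(0,0),(0,0)))
cv2.imwrite("pics/m3.png",np.hstack([f(a),f(b)]))
E
```

```text
t 6.55 jig [ -17.4164 -118.0955   22.5316] tilt 59.7 toolz [ 0.5047 -0.0003 -0.8633] tooly [ 0.0036 -1.      0.0024] q [-0.1434  0.2307  0.343   2.2686 -0.6163  0.1522 -0.9576] Fjig [ 0.6755 -0.0228  1.1007] grip 1.0017663825364551
```

View pics/m3.png

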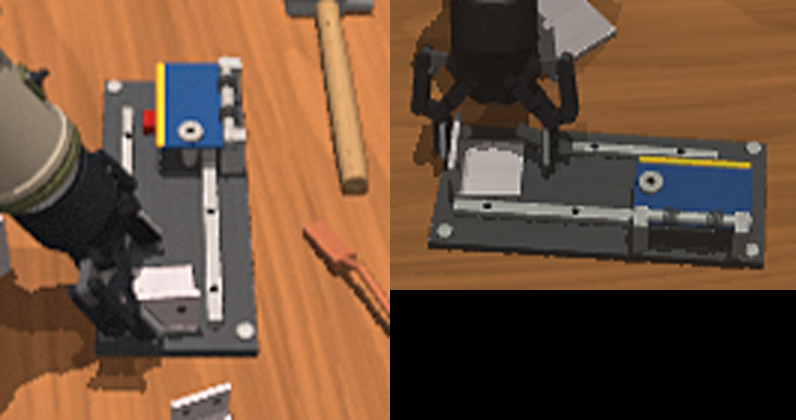

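{"op": "jog_arm", "data": {"deltas": [{"gripper":1,"offset":[0,-0.005,0],"rotation":[0,0,0]},{"gripper":1,"offset":[0,-0.005,0],"rotation":[0,0,0]},{"gripper":1,"offset":[0,-0.005,0],"rotation":[0,0,0]},{"gripper":1,"offset":[0,-0.005,0],"rotation":[0,0,0]},{"gripper":1,"offset":[0,-0.005,0],"rotation":[0,0,0]},{"gripper":1,"offset":[0,-0.005,0],"rotation":[0,0,0]},{"gripper":1,"offset":[0,-0.005,0],"rotation":[0,0,0]},{"gripper":1,"offset":[0,-0.005,0],"rotation":[0,0,0]},{"gripper":1,"offset":[0,-0.005,0],"rotation":[0,0,0]},{"gripper":1,"offset":[0,-0.005,0],"rotation":[0,0,0]},{"gripper":1,"offset":[0,-0.005,0],"rotation":[0,0,0]},{"gripper":1,"offset":[0,-0.005,0],"rotation":[0,0,0]}]}}

```text
clock: 7.85
position: [0.5623, -0.0815, 0.0235]
ee_rot: [0.962, -0.07, 0.262, 0.02]
ft_force: [-0.0, -4.4, -0.6]
grip_width: 1.002
grasp_force: 1.9
```

```bash
python3 st.py;  python3 - <<'E'
from h import *
for r in plan(tw([-18,-17,23]),tool(60),8)[::7]:print(r)
im=imaging.camera("side")[150:290,200:330];im2=imaging.camera("scene")[140:240,160:300]
a=cv2.resize(im,(0,0),fx=3,fy=3,interpolation=cv2.INTER_CUBIC);b=cv2.resize(im2,(0,0),fx=2.9,fy=2.9,interpolation=cv2.INTER_CUBIC)
H=max(a.shape[0],b.shape[0]);f=lambda q:np.pad(q,((0,H-q.shape[0]),(0,0),(0,0)))
cv2.imwrite("pics/m4.png",np.hstack([f(a),f(b)]))
E
```

```text
t 7.85 jig [-17.2212 -57.7651  23.4633] tilt 59.6 toolz [ 0.5066 -0.0003 -0.8622] tooly [ 0.0034 -1.      0.0023] q [-0.5123  0.2414  0.5783  2.289  -0.4958  0.1357 -1.2235] Fjig [ 0.6289 -4.3632 -0.622 ] grip 1.0023223162977908
([-0.0001, -0.0051, -0.0], [0.0, -0.05, 0.03])
([-0.0001, -0.0051, 0.0], [0.0, -0.05, 0.03])
```

View pics/m4.png

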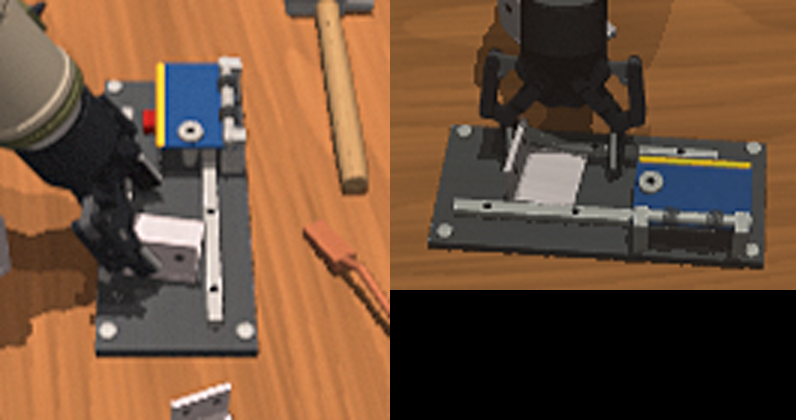

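{"op": "jog_arm", "data": {"deltas": [{"gripper":1,"offset":[0,0.007,0],"rotation":[0,0,0]},{"gripper":1,"offset":[0,0.007,0],"rotation":[0,0,0]},{"gripper":1,"offset":[0.0045,0,0.0025],"rotation":[0,0,0]},{"gripper":1,"offset":[0.0045,0,0.0025],"rotation":[0,0,0]},{"gripper":1,"offset":[0.0045,0,0.0025],"rotation":[0,0,0]},{"gripper":1,"offset":[0.0045,0,0.0025],"rotation":[0,0,0]},{"gripper":1,"offset":[0,-0.004,0],"rotation":[0,0,0]},{"gripper":1,"offset":[0,-0.004,0],"rotation":[0,0,0]},{"gripper":1,"offset":[0,-0.004,0],"rotation":[0,0,0]},{"gripper":1,"offset":[0,-0.004,0],"rotation":[0,0,0]},{"gripper":1,"offset":[0,-0.003,0],"rotation":[0,0,0]},{"gripper":1,"offset":[0,-0.002,0],"rotation":[0,0,0]}]}}

```text
clock: 9.15
position: [0.5834, -0.0774, 0.0236]
ee_rot: [0.963, -0.069, 0.261, 0.02]
ft_force: [0.9, -1.8, -1.0]
grip_width: 0.999
grasp_force: 0.4
```

```bash
python3 st.py;  python3 - <<'E'
from h import *
im=imaging.camera("side")[150:290,200:330];im2=imaging.camera("scene")[140:240,160:300]
a=cv2.resize(im,(0,0),fx=3,fy=3,interpolation=cv2.INTER_CUBIC);b=cv2.resize(im2,(0,0),fx=2.9,fy=2.9,interpolation=cv2.INTER_CUBIC)
H=max(a.shape[0],b.shape[0]);f=lambda q:np.pad(q,((0,H-q.shape[0]),(0,0),(0,0)))
cv2.imwrite("pics/m5.png",np.hstack([f(a),f(b)]))
E
```

```text
t 9.15 jig [  3.0344 -50.6607  23.6034] tilt 59.6 toolz [ 0.5058 -0.     -0.8627] tooly [ 0.0039 -1.      0.0023] q [-0.4996  0.282   0.5597  2.2393 -0.5123  0.1523 -1.2254] Fjig [ 1.1584 -1.6526 -0.9591] grip 0.9989036083454779
```

View pics/m5.png

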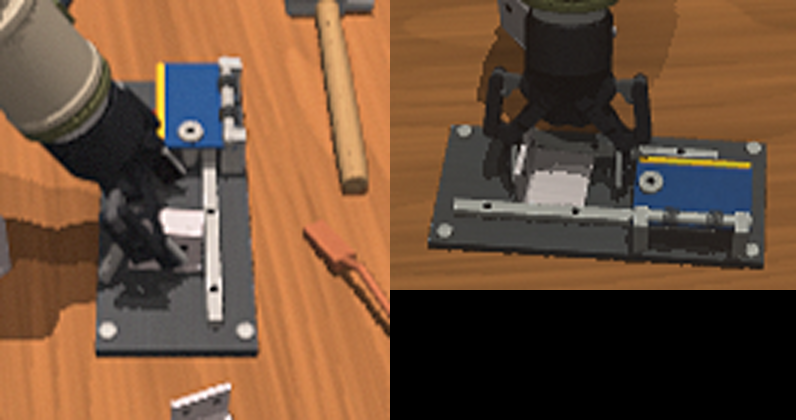

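{"op": "jog_arm", "data": {"deltas": [{"gripper":1,"offset":[0,0.002,0],"rotation":[0,0,0]},{"gripper":1,"offset":[-0.0045,0,-0.0026],"rotation":[0,0,0]},{"gripper":1,"offset":[-0.0045,0,-0.0026],"rotation":[0,0,0]},{"gripper":1,"offset":[-0.0045,0,-0.0026],"rotation":[0,0,0]},{"gripper":1,"offset":[-0.0045,0,-0.0025],"rotation":[0,0,0]},{"gripper":1,"offset":[0,-0.004,0],"rotation":[0,0,0]},{"gripper":1,"offset":[0,-0.004,0],"rotation":[0,0,0]},{"gripper":1,"offset":[0,-0.004,0],"rotation":[0,0,0]},{"gripper":1,"offset":[0,-0.004,0],"rotation":[0,0,0]}]}}

```text
clock: 10.15
position: [0.5652, -0.0606, 0.0234]
ee_rot: [0.963, -0.069, 0.261, 0.02]
ft_force: [1.5, -2.4, 0.0]
grip_width: 1.002
grasp_force: 0.7
```

```bash
python3 st.py
```

```text
t 10.15 jig [-17.4407 -36.7077  23.4437] tilt 59.6 toolz [ 0.5061 -0.0002 -0.8625] tooly [ 0.0037 -1.      0.0024] q [-0.638   0.2548  0.6594  2.2905 -0.4703  0.137  -1.301 ] Fjig [ 1.8038 -2.1902  0.0253] grip 1.0024294358044683
```

{"op": "jog_arm", "data": {"deltas": [{"gripper":1,"offset":[0,-0.004,0],"rotation":[0,0,0]},{"gripper":1,"offset":[0,-0.004,0],"rotation":[0,0,0]},{"gripper":1,"offset":[0,-0.004,0],"rotation":[0,0,0]},{"gripper":1,"offset":[0,-0.004,0],"rotation":[0,0,0]},{"gripper":1,"offset":[0,-0.004,0],"rotation":[0,0,0]},{"gripper":1,"offset":[0,0,0],"rotation":[0,0,0]}]}}

```text
clock: 10.75
position: [0.5677, -0.0403, 0.0231]
ee_rot: [0.963, -0.069, 0.261, 0.02]
ft_force: [-0.1, 0.8, 0.1]
grip_width: 0.999
grasp_force: 0.0
```

```bash
python3 st.py
python3 - <<'E'
from h import *
im=imaging.camera("side")[140:280,200:330];im2=imaging.camera("scene")[140:240,160:300]
a=cv2.resize(im,(0,0),fx=3,fy=3,interpolation=cv2.INTER_CUBIC);b=cv2.resize(im2,(0,0),fx=2.9,fy=2.9,interpolation=cv2.INTER_CUBIC)
H=max(a.shape[0],b.shape[0]);f=lambda q:np.pad(q,((0,H-q.shape[0]),(0,0),(0,0)))
cv2.imwrite("pics/m6.png",np.hstack([f(a),f(b)]))
# lift: pivot at push fingertip, roll 12 deg about jig x
o=manip.get_obs();q=tj(o["position"])[0];h=-42.5
for roll,dz,dx in ((6,2,0),(12,4,0)):
    a=np.radians(roll); piv=q+[0,h,0]
    t=piv+[dx,42.5*np.cos(a),42.5*np.sin(a)+dz];print(roll,t)
    for r in plan(tw(t),R.from_quat(o["ee_rot"])*tool(60).inv()*tool(60,0,roll),6,o)[::5]:print(r)
E
```

```text
t 10.75 jig [-17.9844 -16.2161  23.1191] tilt 59.6 toolz [ 0.5053  0.0005 -0.8629] tooly [ 0.0048 -1.      0.0022] q [-0.7471  0.2715  0.7262  2.2895 -0.4545  0.1402 -1.3665] Fjig [-0.2439  0.7295  0.1166] grip 0.9991270560782844
6 [-18.0108 -17.0102  29.5656]
([0.0005, 0.0, -0.0009], [0.87, -0.0, 0.5])
([0.0005, -0.0001, -0.0009], [0.87, -0.0, 0.5])
12 [-18.0108 -17.7062  35.9594]
([0.0011, 0.0002, -0.0018], [1.73, 0.0, 1.0])
([0.0011, -0.0002, -0.0018], [1.73, 0.0, 1.0])
```

View pics/m6.png

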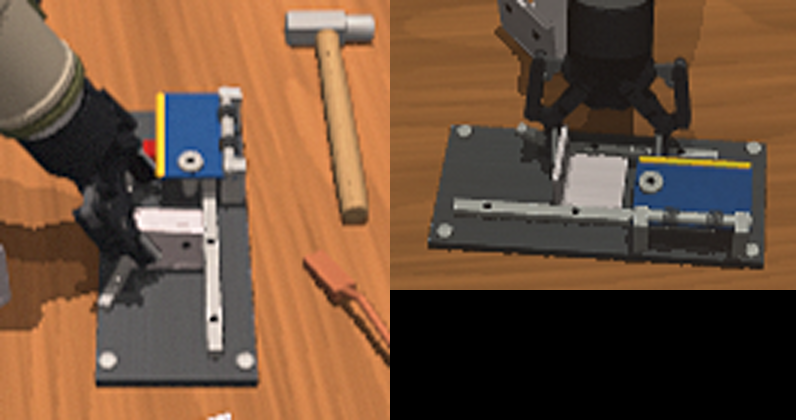

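{"op": "jog_arm", "data": {"deltas": [{"gripper":1,"offset":[0.001,0,-0.002],"rotation":[1.73,0,1]},{"gripper":1,"offset":[0.001,0,-0.002],"rotation":[1.73,0,1]},{"gripper":1,"offset":[0.001,0,-0.002],"rotation":[1.73,0,1]},{"gripper":1,"offset":[0.001,0,-0.002],"rotation":[1.73,0,1]},{"gripper":1,"offset":[0.001,0,-0.002],"rotation":[1.73,0,1]},{"gripper":1,"offset":[0.001,0,-0.002],"rotation":[1.73,0,1]},{"gripper":1,"offset":[0,0,0],"rotation":[0,0,0]}]}}

```text
clock: 11.55
position: [0.5645, -0.0427, 0.0351]
ee_rot: [0.956, -0.097, 0.265, -0.082]
ft_force: [-4.3, 1.9, -5.1]
grip_width: 0.997
grasp_force: 3.0
```

```bash
python3 st.py
cat > look.py <<'E'
import sys
from h import *
im=imaging.camera("side")[140:280,200:330];im2=imaging.camera("scene")[140:240,160:300]
a=cv2.resize(im,(0,0),fx=3,fy=3,interpolation=cv2.INTER_CUBIC);b=cv2.resize(im2,(0,0),fx=2.9,fy=2.9,interpolation=cv2.INTER_CUBIC)
H=max(a.shape[0],b.shape[0]);f=lambda q:np.pad(q,((0,H-q.shape[0]),(0,0),(0,0)))
cv2.imwrite(sys.argv[1],np.hstack([f(a),f(b)]))
# yellow lip by scene camera: rows at each column; triangulate height using known lip x(angle)
cs=cam("scene");I=imaging.camera("scene");h=cv2.cvtColor(I,cv2.COLOR_BGR2HSV)
Y=((abs(h[...,0].astype(int)-26)<6)&(h[...,1]>140)&(h[...,2]>110)).astype(np.uint8);Y[:165]=0;Y[215:]=0;Y[:,:235]=0;Y[:,:][:,295:]=0
p=np.argwhere(Y)[:,::-1].astype(float);print("yellow n",len(p),p.min(0),p.max(0))
m=np.median(p,axis=0)
best=min(np.arange(-.05,1.2,.01),key=lambda t:abs(proj(cs,tw([48-60.1*np.cos(t-.0666),63.5,52+60.1*np.sin(t-.0666)+3]))[0,1]-m[1]))
print("leaf angle ~",best,"median row",m)
E
python3 look.py pics/m7.png
python3 - <<'E'
from h import *
o=manip.get_obs();q=tj(o["position"])[0];r=R.from_quat(o["ee_rot"])
J,x,y=jig()
for n,v in (("x",x),("y",y),("z",np.array([0,0,1.]))):print(n,r.inv().apply(v))
E
```

```text
t 11.55 jig [-20.7403 -19.1074  35.0737] tilt 57.8 toolz [ 0.5017  0.1808 -0.8459] tooly [ 0.0031 -0.9783 -0.2072] q [-0.0292  0.1976  0.1163  2.2701 -0.9241  0.2118 -0.828 ] Fjig [-4.5022  1.2766 -5.0725] grip 0.9966911187940678
yellow n 87 [246. 192.] [284. 195.]
leaf angle ~ 0.05000000000000002 median row [265. 194.]
x [0.8649 0.0039 0.5018]
y [-0.0995 -0.9788  0.1791]
z [ 0.4919 -0.2048 -0.8462]
```

```bash
cat > ang.py <<'E'
from h import *
cs=cam("scene")
def row(I):
    h=cv2.cvtColor(I,cv2.COLOR_BGR2HSV)
    w=((abs(h[...,0].astype(int)-26)<7)&(h[...,1]>120)&(h[...,2]>90)).astype(float);w[:165]=0;w[215:]=0;w[:,:250]=0;w[:,280:]=0
    return (w*np.arange(384)[:,None]).sum()/w.sum(),w.sum()
pr=lambda t:proj(cs,tw([48-60.1*np.cos(t-.0666),63.5,52+60.1*np.sin(t-.0666)]))[0,1]
r0=row(cv2.imread("pics/scene0.png"));r1=row(imaging.camera("scene"))
t=np.arange(0,1.2,.005);d=np.array([pr(a)-pr(0) for a in t])
print(r0,r1,"leaf",np.interp(-(r1[0]-r0[0]),-d,t))
E
python3 ang.py
```

```text
(np.float64(195.29850746268656), np.float64(67.0)) (np.float64(193.50704225352112), np.float64(71.0)) leaf 1.195
```

```bash
sed -i 's/np.arange(0,1.2,.005)/np.arange(0,.75,.005)/' ang.py; echo 'print(d[::10])' >> ang.py; python3 ang.py
```

```text
(np.float64(195.29850746268656), np.float64(67.0)) (np.float64(193.53623188405797), np.float64(69.0)) leaf 0.13551974948295062
[ 0.     -0.6884 -1.3325 -1.9307 -2.4811 -2.9822 -3.4324 -3.8303 -4.1745
 -4.4636 -4.6966 -4.8725 -4.9902 -5.049  -5.0482]
```

{"op": "jog_arm", "data": {"deltas": [{"gripper":1,"offset":[0.002,-0.0005,-0.002],"rotation":[0,0,0]},{"gripper":1,"offset":[0.002,-0.0005,-0.002],"rotation":[0,0,0]},{"gripper":1,"offset":[0.002,-0.0005,-0.002],"rotation":[0,0,0]},{"gripper":1,"offset":[0,0,0],"rotation":[0,0,0]}]}}

```text
clock: 12.2
position: [0.5658, -0.0425, 0.0427]
ee_rot: [0.956, -0.095, 0.264, -0.081]
ft_force: [-12.0, -1.5, -3.5]
grip_width: 0.999
grasp_force: 5.7
```

```bash
python3 st.py; python3 ang.py
```

```text
t 12.2 jig [-19.4827 -18.7258  42.6688] tilt 57.9 toolz [ 0.5001  0.1795 -0.8472] tooly [ 0.005  -0.9789 -0.2044] q [-0.074   0.1825  0.1615  2.2652 -0.8585  0.2293 -0.8958] Fjig [-11.6079  -3.2047  -3.5413] grip 0.9993570677467835
(np.float64(195.29850746268656), np.float64(67.0)) (np.float64(192.28571428571428), np.float64(77.0)) leaf 0.25322826918375924
[ 0.     -0.6884 -1.3325 -1.9307 -2.4811 -2.9822 -3.4324 -3.8303 -4.1745
 -4.4636 -4.6966 -4.8725 -4.9902 -5.049  -5.0482]
```

{"op": "jog_arm", "data": {"deltas": [{"gripper":1,"offset":[0,0,0.004],"rotation":[0,0,0]},{"gripper":1,"offset":[0,0,0.004],"rotation":[0,0,0]},{"gripper":1,"offset":[-0.0003,-0.004,0.0007],"rotation":[0,0,0]},{"gripper":1,"offset":[-0.0003,-0.004,0.0007],"rotation":[0,0,0]},{"gripper":1,"offset":[-0.0003,-0.004,0.0007],"rotation":[0,0,0]},{"gripper":1,"offset":[0,0,0],"rotation":[0,0,0]}]}}

```text
clock: 12.85
position: [0.5691, -0.0287, 0.0337]
ee_rot: [0.957, -0.095, 0.262, -0.081]
ft_force: [-21.5, -2.4, -4.8]
grip_width: 0.997
grasp_force: 10.1
```

```bash
python3 st.py; python3 ang.py|head -1
cat > tip.py <<'E'
from h import *
o=manip.get_obs();M=R.from_quat(o["ee_rot"])
for n,s in (("lift",-1),("push",1)):
    print(n,"tip upper/lower, inner y:",tj(o["position"]+M.apply([[.011,s*.0425,-.002],[-.011,s*.0425,-.002]])).round(1).tolist())
E
python3 tip.py
```

```text
t 12.85 jig [-18.2697  -4.6034  33.6615] tilt 58.2 toolz [ 0.4949  0.1804 -0.85  ] tooly [ 0.0059 -0.9789 -0.2043] q [-0.0952  0.2057  0.1487  2.2615 -0.8723  0.2062 -0.908 ] Fjig [-20.9056  -5.5137  -4.7829] grip 0.996639772147055
(np.float64(195.29850746268656), np.float64(67.0)) (np.float64(193.25352112676057), np.float64(71.0)) leaf 0.16002998967175794
lift tip upper/lower, inner y: [[-10.0, 35.5, 49.4], [-29.1, 37.7, 38.7]]
push tip upper/lower, inner y: [[-9.5, -47.7, 32.0], [-28.6, -45.5, 21.3]]
```

{"op": "jog_arm", "data": {"deltas": [{"gripper":1,"offset":[0.0025,-0.0002,-0.001],"rotation":[0,0,0]},{"gripper":1,"offset":[0.0025,-0.0002,0],"rotation":[0,0,0]},{"gripper":1,"offset":[0.0025,-0.0002,0.0005],"rotation":[0,0,0]},{"gripper":1,"offset":[0,0,0],"rotation":[0,0,0]}]}}

```text
clock: 13.3
position: [0.5698, -0.0287, 0.0339]
ee_rot: [0.959, -0.093, 0.256, -0.082]
ft_force: [-42.9, -1.3, -1.4]
grip_width: 1.003
grasp_force: 19.2
```

```bash
python3 st.py; python3 ang.py|head -1; python3 tip.py; python3 look.py pics/m8.png
```

```text
t 13.3 jig [-17.5866  -4.5024  33.9065] tilt 58.8 toolz [ 0.4852  0.1824 -0.8552] tooly [ 0.0079 -0.9789 -0.2044] q [-0.1138  0.2087  0.1713  2.2527 -0.841   0.2246 -0.9376] Fjig [-42.2108  -7.6224  -1.4279] grip 1.0030007786952206
(np.float64(195.29850746268656), np.float64(67.0)) (np.float64(193.2173913043478), np.float64(69.0)) leaf 0.1632410107563568
lift tip upper/lower, inner y: [[-9.3, 35.7, 49.5], [-28.5, 37.8, 39.0]]
push tip upper/lower, inner y: [[-8.6, -47.5, 32.2], [-27.9, -45.4, 21.7]]
yellow n 93 [246. 191.] [284. 195.]
leaf angle ~ 0.13000000000000006 median row [265. 193.]
```

View pics/m8.png

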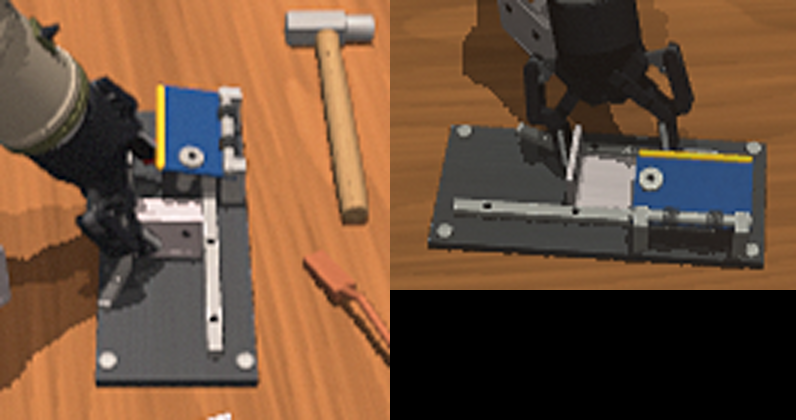

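{"op": "jog_arm", "data": {"deltas": [{"gripper":1,"offset":[0.0004,-0.0005,-0.0028],"rotation":[0,0,0]},{"gripper":1,"offset":[0.0004,-0.0005,-0.0028],"rotation":[0,0,0]},{"gripper":1,"offset":[0.0004,-0.0005,-0.0028],"rotation":[0,0,0]},{"gripper":1,"offset":[0,0,0],"rotation":[0,0,0]}]}}

```text
clock: 13.9
position: [0.5715, -0.0291, 0.0459]
ee_rot: [0.957, -0.094, 0.261, -0.081]
ft_force: [-28.5, -0.9, 3.0]
grip_width: 1.002
grasp_force: 11.9
```

```bash
python3 st.py; python3 ang.py|head -1; python3 tip.py
```

```text
t 13.9 jig [-15.8961  -4.5963  45.9428] tilt 58.3 toolz [ 0.4937  0.1815 -0.8505] tooly [ 0.0071 -0.9788 -0.2048] q [-0.1481  0.1832  0.2061  2.2531 -0.7911  0.2358 -0.9918] Fjig [-28.0991  -5.1156   3.0161] grip 1.0023538562697112
(np.float64(195.29850746268656), np.float64(67.0)) (np.float64(191.46987951807228), np.float64(83.0)) leaf 0.3497754956837181
lift tip upper/lower, inner y: [[-7.6, 35.6, 61.6], [-26.7, 37.7, 51.0]]
push tip upper/lower, inner y: [[-7.0, -47.6, 44.2], [-26.1, -45.5, 33.6]]
```

{"op": "jog_arm", "data": {"deltas": [{"gripper":1,"offset":[-0.002,-0.0002,-0.0024],"rotation":[0,0,0]},{"gripper":1,"offset":[-0.0008,-0.0037,0.0013],"rotation":[0.87,0,0.5]},{"gripper":1,"offset":[-0.0008,-0.0037,0.0013],"rotation":[0.87,0,0.5]},{"gripper":1,"offset":[-0.0008,-0.0037,0.0013],"rotation":[0.87,0,0.5]},{"gripper":1,"offset":[-0.0008,-0.0037,0.0013],"rotation":[0.87,0,0.5]},{"gripper":1,"offset":[0,0,0],"rotation":[0,0,0]}]}}

```text
clock: 14.55
position: [0.5754, -0.0155, 0.0475]
ee_rot: [0.951, -0.105, 0.267, -0.114]
ft_force: [-5.4, -3.2, -5.1]
grip_width: 1.003
grasp_force: 3.5
```

```bash
python3 st.py; python3 ang.py|head -1; python3 tip.py
```

```text
t 14.55 jig [-14.048    9.3741  47.4653] tilt 56.3 toolz [ 0.5023  0.2371 -0.8315] tooly [ 0.0033 -0.9622 -0.2724] q [-0.035   0.192   0.0982  2.2519 -1.0007  0.2498 -0.809 ] Fjig [-4.8668 -3.9246 -5.1136] grip 1.0032461931157608
(np.float64(195.29850746268656), np.float64(67.0)) (np.float64(190.92857142857142), np.float64(84.0)) leaf 0.43272510163018596
lift tip upper/lower, inner y: [[-5.7, 48.4, 66.1], [-24.7, 51.3, 55.4]]
push tip upper/lower, inner y: [[-5.4, -33.4, 42.9], [-24.4, -30.5, 32.3]]
```

{"op": "jog_arm", "data": {"deltas": [{"gripper":1,"offset":[-0.001,-0.0036,0.0018],"rotation":[0,0,0]},{"gripper":1,"offset":[-0.001,-0.0036,0.0018],"rotation":[0,0,0]},{"gripper":1,"offset":[-0.001,-0.0036,0.0018],"rotation":[0,0,0]},{"gripper":1,"offset":[-0.001,-0.0036,0.0018],"rotation":[0,0,0]},{"gripper":1,"offset":[-0.001,-0.0036,0.0018],"rotation":[0,0,0]}]}}

```text
clock: 15.1
position: [0.5785, 0.004, 0.0425]
ee_rot: [0.951, -0.105, 0.267, -0.113]
ft_force: [-7.5, -5.7, -2.5]
grip_width: 1.003
grasp_force: 4.7
```

```bash
python3 st.py; python3 ang.py|head -1; python3 tip.py
```

```text
t 15.1 jig [-13.8632  29.1731  42.5103] tilt 56.3 toolz [ 0.5026  0.236  -0.8317] tooly [ 0.0031 -0.9625 -0.2713] q [-0.0728  0.2033  0.0856  2.2528 -1.0013  0.2146 -0.8466] Fjig [-6.5405 -6.773  -2.4748] grip 1.0032426006092001
(np.float64(195.29850746268656), np.float64(67.0)) (np.float64(191.2469135802469), np.float64(81.0)) leaf 0.3812303817248979
lift tip upper/lower, inner y: [[-5.6, 69.0, 61.0], [-24.7, 72.0, 50.3]]
push tip upper/lower, inner y: [[-5.3, -12.8, 37.9], [-24.3, -9.8, 27.2]]
```

{"op": "jog_arm", "data": {"deltas": [{"gripper":1,"offset":[-0.0003,-0.0019,0.0005],"rotation":[0,0,0]},{"gripper":1,"offset":[-0.0003,-0.0019,0.0005],"rotation":[0,0,0]},{"gripper":1,"offset":[-0.0003,-0.0019,0.0005],"rotation":[0,0,0]}]}}

```text
clock: 15.45
position: [0.5794, 0.0101, 0.0424]
ee_rot: [0.951, -0.105, 0.267, -0.113]
ft_force: [-6.3, -5.0, -4.5]
grip_width: 1.0
grasp_force: 4.0
```

```bash
python3 st.py; python3 tip.py
```

```text
t 15.45 jig [-13.8674  35.2915  42.4163] tilt 56.3 toolz [ 0.5025  0.2363 -0.8316] tooly [ 0.0033 -0.9624 -0.2715] q [-0.0903  0.204   0.0885  2.2525 -0.9912  0.2075 -0.869 ] Fjig [-5.4404 -5.8868 -4.5391] grip 0.9996737548382373
lift tip upper/lower, inner y: [[-5.5, 74.3, 60.9], [-24.5, 77.2, 50.3]]
push tip upper/lower, inner y: [[-5.2, -7.6, 37.9], [-24.2, -4.6, 27.2]]
```

{"op": "jog_arm", "data": {"deltas": [{"gripper":1,"offset":[-0.0001,-0.001,0.0002],"rotation":[0,0,0]},{"gripper":1,"offset":[-0.0001,-0.001,0.0002],"rotation":[0,0,0]}]}}

```text
clock: 15.65
position: [0.5797, 0.0121, 0.0425]
ee_rot: [0.951, -0.105, 0.267, -0.113]
ft_force: [-5.6, -3.7, -5.4]
grip_width: 1.001
grasp_force: 3.8
```

```bash
python3 st.py; python3 tip.py
```

```text
t 15.65 jig [-13.8712  37.3594  42.5224] tilt 56.3 toolz [ 0.5025  0.2364 -0.8316] tooly [ 0.0034 -0.9624 -0.2715] q [-0.0972  0.2039  0.0905  2.2523 -0.9864  0.2055 -0.878 ] Fjig [-4.9616 -4.4745 -5.4239] grip 1.0007199550451444
lift tip upper/lower, inner y: [[-5.5, 76.3, 61.1], [-24.5, 79.3, 50.4]]
push tip upper/lower, inner y: [[-5.2, -5.5, 38.0], [-24.2, -2.5, 27.3]]
```

{"op": "jog_arm", "data": {"deltas": [{"gripper":1,"offset":[-0.0001,-0.001,0.0002],"rotation":[0,0,0]},{"gripper":1,"offset":[-0.0001,-0.001,0.0002],"rotation":[0,0,0]}]}}

```text
clock: 15.85
position: [0.58, 0.0141, 0.0426]
ee_rot: [0.951, -0.105, 0.267, -0.113]
ft_force: [-5.5, -4.5, -4.9]
grip_width: 0.996
grasp_force: 3.9
```

{"op": "jog_arm", "data": {"deltas": [{"gripper":1,"offset":[-0.0001,-0.001,0.0002],"rotation":[0,0,0]}]}}

```text
clock: 15.95
position: [0.5802, 0.0151, 0.0427]
ee_rot: [0.951, -0.105, 0.267, -0.113]
ft_force: [-5.2, -3.5, -5.4]
grip_width: 1.0
grasp_force: 3.8
```

```bash
python3 st.py; python3 tip.py; python3 look.py pics/m9.png; python3 ang.py|head -1
```

```text
t 15.95 jig [-13.8317  40.3951  42.6885] tilt 56.3 toolz [ 0.5025  0.2364 -0.8317] tooly [ 0.0034 -0.9624 -0.2715] q [-0.1078  0.2038  0.0939  2.2519 -0.9789  0.2023 -0.8919] Fjig [-4.5795 -4.2676 -5.3793] grip 1.0000251878151523
lift tip upper/lower, inner y: [[-5.5, 79.4, 61.2], [-24.5, 82.3, 50.6]]
push tip upper/lower, inner y: [[-5.2, -2.5, 38.1], [-24.2, 0.5, 27.5]]
yellow n 100 [245. 189.] [284. 193.]
leaf angle ~ 1.0100000000000002 median row [264. 191.]
(np.float64(195.29850746268656), np.float64(67.0)) (np.float64(191.225), np.float64(80.0)) leaf 0.3844910355453273
```

View pics/m9.png

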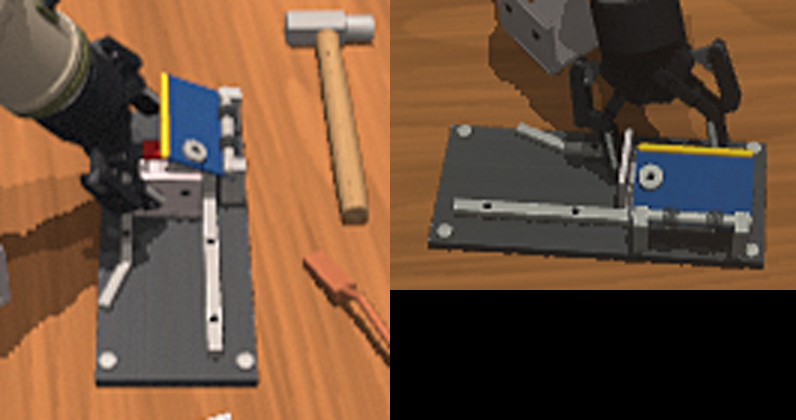

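{"op": "jog_arm", "data": {"deltas": [{"gripper":1,"offset":[-0.0001,-0.001,0.0002],"rotation":[0,0,0]}]}}

```text
clock: 16.25
position: [0.5803, 0.016, 0.0428]
ee_rot: [0.951, -0.105, 0.267, -0.113]
ft_force: [-6.4, -6.2, -5.3]
grip_width: 0.997
grasp_force: 4.8
```

{"op": "jog_arm", "data": {"deltas": [{"gripper":1,"offset":[-0.0001,-0.001,0.0002],"rotation":[0,0,0]}]}}

```text
clock: 16.35
position: [0.5804, 0.0162, 0.0427]
ee_rot: [0.951, -0.105, 0.267, -0.113]
ft_force: [-8.8, -9.9, -3.9]
grip_width: 0.998
grasp_force: 6.3
```

{"op": "jog_arm", "data": {"deltas": [{"gripper":1,"offset":[-0.0001,-0.001,0.0002],"rotation":[0,0,0]}]}}

```text
clock: 16.45
position: [0.5805, 0.0164, 0.0426]
ee_rot: [0.951, -0.106, 0.267, -0.112]
ft_force: [-9.4, -10.7, -2.7]
grip_width: 0.997
grasp_force: 8.4
```

```bash
python3 st.py; python3 tip.py
```

```text
t 16.45 jig [-13.7361  41.7491  42.611 ] tilt 56.3 toolz [ 0.5032  0.234  -0.8319] tooly [ 0.0012 -0.9628 -0.2701] q [-0.118   0.2038  0.0991  2.2522 -0.9707  0.1982 -0.9058] Fjig [ -7.7138 -11.9343  -2.6954] grip 0.9972366288116005
lift tip upper/lower, inner y: [[-5.3, 80.7, 61.1], [-24.3, 83.7, 50.4]]
push tip upper/lower, inner y: [[-5.2, -1.1, 38.1], [-24.2, 1.8, 27.5]]
```

{"op": "jog_arm", "data": {"deltas": [{"gripper":1,"offset":[0.0002,0.002,-0.0005],"rotation":[0,0,0]},{"gripper":1,"offset":[0.0002,0.0025,-0.0005],"rotation":[0,0,0]},{"gripper":1,"offset":[-0.001,0.0004,0.0016],"rotation":[-1.73,0,-1]},{"gripper":1,"offset":[-0.001,0.0004,0.0016],"rotation":[-1.73,0,-1]},{"gripper":1,"offset":[-0.001,0.0004,0.0016],"rotation":[-1.73,0,-1]},{"gripper":1,"offset":[-0.001,0.0003,0.0016],"rotation":[-1.73,0,-1]},{"gripper":1,"offset":[0,0,0],"rotation":[0,0,0]}]}}

```text
clock: 17.15
position: [0.5786, 0.0168, 0.0345]
ee_rot: [0.96, -0.085, 0.263, -0.047]
ft_force: [-11.1, -1.8, -3.9]
grip_width: 1.0
grasp_force: 5.7
```

```bash
python3 st.py; python3 tip.py; python3 ang.py|head -1
```

```text
t 17.15 jig [-15.6533  41.8598  34.4839] tilt 59.1 toolz [ 0.5     0.1202 -0.8576] tooly [ 0.0084 -0.9909 -0.134 ] q [-0.5572  0.2223  0.4711  2.2615 -0.5326  0.1612 -1.3665] Fjig [-10.7381  -3.4675  -3.9246] grip 1.0002456718294774
lift tip upper/lower, inner y: [[-7.5, 83.1, 47.4], [-26.5, 84.4, 36.4]]
push tip upper/lower, inner y: [[-6.8, -1.2, 36.0], [-25.8, 0.2, 25.0]]
(np.float64(195.29850746268656), np.float64(67.0)) (np.float64(192.8082191780822), np.float64(73.0)) leaf 0.2008745663976044
```

{"op": "jog_arm", "data": {"deltas": [{"gripper":1,"offset":[-0.001,0.0008,0.0016],"rotation":[-1.73,0,-1]},{"gripper":1,"offset":[-0.001,0.0008,0.0016],"rotation":[-1.73,0,-1]},{"gripper":1,"offset":[-0.001,0.0006,0.0017],"rotation":[-1.73,0,-1]},{"gripper":1,"offset":[-0.001,0.0005,0.0017],"rotation":[-1.73,0,-1]},{"gripper":1,"offset":[0,0,0],"rotation":[0,0,0]}]}}

```text
clock: 17.7
position: [0.5807, 0.0147, 0.0285]
ee_rot: [0.963, -0.068, 0.261, 0.02]
ft_force: [-3.6, 1.8, -2.4]
grip_width: 1.002
grasp_force: 2.5
```

```bash
python3 st.py; python3 tip.py; python3 ang.py|head -1
```

```text
t 17.7 jig [-13.2598  40.09    28.4792] tilt 59.7 toolz [ 0.5051  0.0004 -0.863 ] tooly [ 0.0071 -1.      0.0038] q [-0.9667  0.3192  0.8356  2.2567 -0.3188  0.1716 -1.6277] Fjig [-3.8209  1.2095 -2.4257] grip 1.0018564117903759
lift tip upper/lower, inner y: [[-5.1, 82.7, 35.6], [-24.1, 82.5, 24.5]]
push tip upper/lower, inner y: [[-4.5, -2.3, 35.9], [-23.5, -2.5, 24.8]]
(np.float64(195.29850746268656), np.float64(67.0)) (np.float64(194.1044776119403), np.float64(67.0)) leaf 0.08894886187257224
```

{"op": "jog_arm", "data": {"deltas": [{"gripper":1,"offset":[-0.0022,0,-0.0012],"rotation":[0,0,0]},{"gripper":1,"offset":[-0.0022,0,-0.0012],"rotation":[0,0,0]},{"gripper":1,"offset":[0,0,0],"rotation":[0,0,0]}]}}

```text
clock: 18.05
position: [0.5764, 0.0131, 0.0293]
ee_rot: [0.962, -0.07, 0.262, 0.019]
ft_force: [0.1, -1.1, 0.2]
grip_width: 0.996
grasp_force: 0.0
```

```bash
python3 st.py; python3 ang.py|head -1
```

```text
t 18.05 jig [-17.2369  37.8615  29.2535] tilt 59.5 toolz [ 0.5069  0.0007 -0.862 ] tooly [ 0.0022 -1.      0.0004] q [-0.9822  0.3097  0.852   2.2689 -0.3137  0.167  -1.6348] Fjig [ 0.2589 -1.0998  0.1502] grip 0.9963811810781198
(np.float64(195.29850746268656), np.float64(67.0)) (np.float64(194.1492537313433), np.float64(67.0)) leaf 0.0854114284286067
```

{"op": "jog_arm", "data": {"deltas": [{"gripper":1,"offset":[0,0,-0.005],"rotation":[0,0,0]},{"gripper":1,"offset":[0,0,-0.005],"rotation":[0,0,0]},{"gripper":1,"offset":[0,0,-0.006],"rotation":[0,0,0]},{"gripper":1,"offset":[0,0,-0.006],"rotation":[0,0,0]},{"gripper":1,"offset":[0,0,-0.006],"rotation":[0,0,0]},{"gripper":1,"offset":[0,0,-0.006],"rotation":[0,0,0]},{"gripper":1,"offset":[0,0,-0.006],"rotation":[0,0,0]}]}}

```text
clock: 18.8
position: [0.5563, 0.0162, 0.0636]
ee_rot: [0.962, -0.07, 0.262, 0.02]
ft_force: [0.1, -0.3, 0.2]
grip_width: 1.0
grasp_force: 0.0
```

```bash
python3 st.py
```

```text
t 18.8 jig [-37.6387  37.9901  63.6358] tilt 59.6 toolz [ 0.5063  0.0006 -0.8623] tooly [ 0.0026 -1.      0.0009] q [-1.3279  0.2258  1.1993  2.3073 -0.168   0.2465 -1.7558] Fjig [ 0.1469 -0.2641  0.1595] grip 1.0000135317660424
```

{"op": "jog_arm", "data": {"deltas": [{"gripper":1,"offset":[0.005,0,-0.009],"rotation":[0,0,0]},{"gripper":1,"offset":[0.005,0,-0.009],"rotation":[0,-2.5,0]},{"gripper":1,"offset":[0.0045,0,-0.009],"rotation":[0,-2.5,0]},{"gripper":1,"offset":[0.004,0,-0.01],"rotation":[0,-2.5,0]},{"gripper":1,"offset":[0.004,0,-0.01],"rotation":[0,-2.5,0]},{"gripper":1,"offset":[0.003,0,-0.011],"rotation":[0,-2.5,0]},{"gripper":1,"offset":[0.003,0,-0.011],"rotation":[0,-2.5,0]},{"gripper":1,"offset":[0.002,0,-0.012],"rotation":[0,-2.5,0]},{"gripper":1,"offset":[0.002,0,-0.014],"rotation":[0,-2.5,0]},{"gripper":1,"offset":[0.001,0,-0.015],"rotation":[0,-2.5,0]},{"gripper":1,"offset":[0,0,-0.015],"rotation":[0,-2,0]},{"gripper":1,"offset":[0,0,-0.015],"rotation":[0,0,0]},{"gripper":1,"offset":[0,0,0],"rotation":[0,0,0]},{"gripper":1,"offset":[0,0,0],"rotation":[0,0,0]}]}}

```text
clock: 20.2
position: [0.5454, 0.0184, 0.2088]
ee_rot: [0.996, -0.072, 0.051, 0.004]
ft_force: [-0.2, 0.4, -0.4]
grip_width: 0.999
grasp_force: 0.0
```

```bash
python3 st.py; python3 ang.py|head -1
python3 - <<'E'
from h import *
o=manip.get_obs();im=imaging.camera("wrist");cv2.imwrite("pics/w9.png",im);pickle.dump(o,open("o9.pkl","wb"))
a=cv2.resize(im,(448,336));s=imaging.camera("side");cv2.imwrite("pics/s9.png",s);b=cv2.resize(s[160:270,220:300],(244,336),interpolation=cv2.INTER_CUBIC)
cv2.imwrite("pics/f9.png",np.hstack([cv2.resize(im,(560,420)),cv2.resize(b,(240,420))]))
E
```

```text
t 20.2 jig [-48.7054  38.4686 208.7572] tilt 84.1 toolz [ 0.1029 -0.0004 -0.9947] tooly [ 0.0035 -1.      0.0008] q [-1.2146  0.1917  1.2117  1.849  -0.1794  1.1277 -1.6646] Fjig [-0.2158  0.333  -0.446 ] grip 0.9990095991994372
(np.float64(195.29850746268656), np.float64(67.0)) (np.float64(194.13235294117646), np.float64(68.0)) leaf 0.08674663615010446
```

View pics/f9.png

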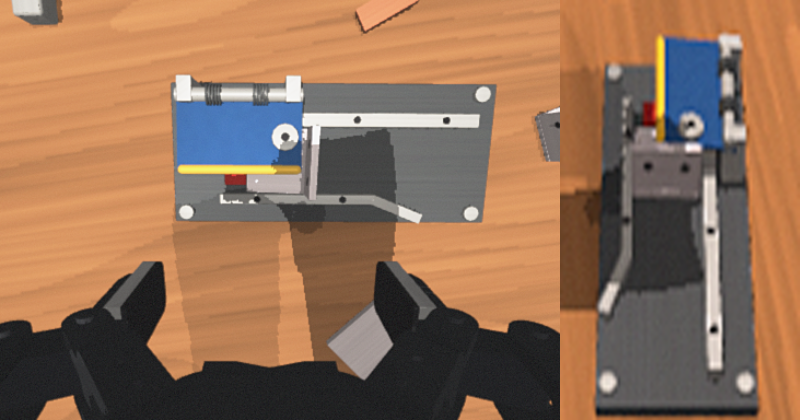

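Run:
```python
from h import *
o=pickle.load(open("o9.pkl","rb"));c=cam("wrist",o);im=cv2.imread("pics/w9.png")
s=512/560
print("leg rear top",tj(onz(c,np.array([[321,126],[318,200]])*s,.062)))
print("front/stop edge",tj(onz(c,np.array([[247,176],[247,192]])*s,.018)))
g=im.astype(int)
for r in (162,166,170):print(r,[tuple(v) for v in g[r,214:236:2].tolist()])
for r in (120,140,160,175):print(r,g[r,276:300].sum(1).tolist())
```

```text
leg rear top [[ 22.3652  -1.7629  62.    ]
 [-36.9316  -0.9562  62.    ]]
front/stop edge [[-20.6329  60.0299  18.    ]
 [-35.7257  60.1264  18.    ]]
162 [(37, 40, 132), (42, 47, 137), (40, 44, 138), (41, 47, 140), (39, 43, 139), (38, 38, 123), (186, 187, 195), (173, 175, 188), (175, 179, 191), (175, 177, 189), (172, 175, 187)]
166 [(45, 48, 143), (40, 45, 141), (40, 44, 141), (40, 41, 137), (37, 43, 139), (42, 42, 126), (191, 194, 204), (175, 177, 190), (176, 177, 189), (177, 176, 190), (255, 254, 251)]
170 [(75, 74, 70), (75, 75, 71), (73, 72, 65), (70, 69, 66), (71, 69, 67), (69, 69, 66), (183, 187, 200), (177, 180, 192), (176, 181, 192), (179, 182, 194), (177, 180, 192)]
120 [388, 526, 725, 746, 690, 345, 306, 316, 313, 580, 765, 747, 741, 739, 743, 757, 705, 354, 324, 346, 353, 349, 353, 355]
140 [555, 404, 384, 357, 288, 290, 293, 290, 377, 588, 580, 556, 560, 563, 563, 382, 209, 201, 217, 204, 219, 210, 210, 206]
160 [380, 368, 350, 295, 291, 295, 301, 382, 590, 579, 539, 553, 575, 544, 270, 188, 197, 211, 211, 205, 219, 206, 199, 203]
175 [366, 350, 293, 294, 293, 294, 362, 582, 572, 543, 543, 556, 538, 300, 203, 196, 213, 204, 215, 213, 212, 213, 202, 200]
```

```bash
python3 -c "
from workcell import workorder
print(workorder.hand_in())"
```

```text
the job is handed in; nothing more can be done
None
```

The bracket was pushed fully home against the red stop with the leaf held up. The leaf was then let down so its bush rests on the bracket (leaf angle about 0.087 rad), the arm was moved clear, and the job was handed in at about 20 s.

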